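# Straighten the row of spice tins with the ruler

## Task

The three spice tins with the red, yellow and green lids stand in a ragged row in front of the low rack. Take the wooden ruler by its upright grip and push the tins with its long flat face (the side away from the grip) until all three stand upright against it in one straight line; touch the tins with the ruler only. Then let go and leave the ruler standing there along the row, touching or nearly touching all three tins.

Things in the scene. Friction and masses are not known exactly. Their poses are not given: they have to be found in the camera images.
- ruler_grip (a point): loose wooden ruler, about 160 g, standing on its long edge, with a dark upright grip block behind its middle. Point: centre of the grip in x, y, 50 mm above the underside. x points out of the pushing face, y along the ruler, z up. Blade 340 mm long (y), 30 tall, 8 thick; pushing face 23 mm from the point along +x. Grip 26 mm wide along y (hold across this), 30 along x, 70 tall. Stands by itself
- tin_red: small round steel spice tin with a red lid, standing upright, 48 mm in diameter, 55 mm tall, about 0.12 kg; slides freely when pushed low down. Origin at the centre of its underside, z up; its x and y axes mean nothing
- tin_yellow: small round steel spice tin with a yellow lid, standing upright, 48 mm in diameter, 55 mm tall, about 0.12 kg; slides freely when pushed low down. Origin at the centre of its underside, z up; its x and y axes mean nothing
- tin_green: small round steel spice tin with a green lid, standing upright, 48 mm in diameter, 55 mm tall, about 0.12 kg; slides freely when pushed low down. Origin at the centre of its underside, z up; its x and y axes mean nothing
There are look-alikes about, which are no part of the job. What is shaped like the tin_red but purple is not meant.

How it is judged:
By the outcome, as a careful person would: the job done as asked, in the order asked, and still so for the second after the job is handed in, with the robot touching nothing.
It also fails if it takes over 35 s, if anything falls off the work surface, if the arm or the gripper's body presses on something with over 40 N, if the wrist force passes 120 N, or if a joint passes its speed limit or range.

## Robot

A 6-joint arm with a two-finger parallel gripper is mounted at the origin on the work surface. World frame = base frame: x ahead of the robot, y to its left, z up, the work surface at z = 0. Lengths are in m, angles in rad, forces in N, time in s.
With the tool pointing down it reaches from about 0.3 to 0.775 m from the base axis. Payload 14.6 kg.
Tool frame: the origin (TCP) lies on the centre line of the jaws, within the pads' length; the fingertips stand 14 mm ahead of it and the grasp point (between the pads) lies 5 mm behind it; x points along the fingers, y is the direction in which the jaws open and shut, and the axes are right-handed (so a half turn about x gives the same grasp; the last joint's range is limited). The gripper opens to 94 mm and grips with 3 to 60 N. Pads are 16 mm wide; open, the fingers measure 119 mm over their backs; the gripper's body (75 mm by 177 mm) begins 78 mm behind the grasp point.
Start: joints at [-1.251, 0.3, 1.521, -0, 1.321, -0.067], TCP at [0.207, -0.509, 0.219] pointing down, gripper open.
Joint ranges: [-3.03, 3.03], [-0.79, 2.21], [0.23, 2.52], [-1.04, 4.18], [0, 3.07], [-2.55, 2.55]. Speed limits (rad/s): [2.22, 2.22, 2.57, 3.14, 3.14, 3.14].

## Interface

Orientations are given as [roll, pitch, yaw] about the fixed x, y, z axes, in that order (R = Rz(yaw) Ry(pitch) Rx(roll)).
In Python, from station import * gives the robot as it stands. The module is installed in compiled form; this text tells all that it offers.
- The arm moves only by the shell command python3 -m handwheel 'ROWS' [FORCE]. ROWS is JSON, a list of rows, each a list of 3 entries, a list of its own where there are three numbers: the shift along the tool's x, y, z in mm, then the turn about the tool's x in rad, then the gripper command: -1 is fully open, 1 is shut, values between are in proportion. In form: [[[dx, dy, dz], spin, gripper], ...]. A call has exactly 5 rows; each row is the pose to reach, as a shift and turn from the pose measured when the call began, along the tool's axes at that moment; what a row does not reach only later rows make up. A row lasts 1/10 s, in which the tool goes at most 50 mm and 8.59 degrees, less where a joint would pass 70% of its speed; a pose out of reach is approached as far as the arm can. A call with a gripper value outside its range is refused whole. The fingers move at their own pace and stop on an object; FORCE is the grip in N (left out, the last holds). Time passes only in rows, so rows that repeat a pose let the fingers close, or fill a call up. It gives the time, the measured TCP pose, the force and the opening at its end, in the units of the state.
- get_obs(): the state, without advancing time (a new reading comes with each control period).
- camera(name): name is "scene" or "top" or "wrist"; returns (picture, depth): 480x640x3 uint8, blue, green, red; 480x640 float32, m along the optical axis (not along the pixel's ray), 0 where there is no reading.
- camera_info(name): a dict with "fx", "fy", "cx", "cy" (pixels), "k1" (the pictures are not rectified: a ray, as slopes to the right and down, at radius r is drawn at 1 + k1 r^2 times it, then the intrinsics apply), "extrinsics" (4x4, takes a point from camera to world coordinates). Camera axes: x right, y down, z forward; pixel columns grow to the right and rows downward; lengths in m; the calibration is good to about 2 mm. A picture is of the moment at which its call begins: read the wrist's pose just before it. camera_info takes no time and is no camera call; for the wrist camera it gives the pose at the moment of the call.
- hand_in(): hands the job in, once; it reports no verdict.
The state is a dict: "time_s": time; "qpos": joint angles; "joint_vel": joint speeds; "tau": joint torques, N m; "ee_pos": TCP position; "eef_rot": TCP orientation; "force": force on the tool from outside, world axes, zero at the start; "moment": the same for the moment, N m; "grip_width": finger opening in m.
Only numpy, scipy, OpenCV 4.12 (cv2) and the standard library are available. Lean on these libraries where they do the work, as an engineer would, in place of code of your own. Each camera call takes 0.05 s, during which the arm holds its last target. There are 200 camera calls.

## Working session

There is one attempt and no reset: what is moved stays moved. The work goes in short steps, Python scripts to look and compute and a shell command to move; the robot and the scene stay as the last step left them, time stands still between calls to the robot, and variables do not carry over. Pictures are saved under pics/ and viewed, about 8 in all and at most 12, crops included, and the job is handed in when it is done.

```bash
mkdir -p pics; cat > h.py <<'E'
from station import *
import numpy as np, cv2
def ray(info,u,v):
    x=(u-info["cx"])/info["fx"]; y=(v-info["cy"])/info["fy"]; X,Y=x,y
    for _ in range(20):
        s=1+info["k1"]*(x*x+y*y); x,y=X/s,Y/s
    return x,y
def plane(info,u,v,z):
    T=np.array(info["extrinsics"]); x,y=ray(info,u,v)
    d=T[:3,:3]@np.array([x,y,1]); o=T[:3,3]
    return o+d*(z-o[2])/d[2]
def cloud(info,dep):
    T=np.array(info["extrinsics"]); v,u=np.mgrid[0:480,0:640].astype(float)
    x,y=ray(info,u,v); P=np.stack([x*dep,y*dep,dep],-1)
    return P@T[:3,:3].T+T[:3,3]
E
python3 - <<'E'
from h import *
o=get_obs(); print(o)
for n in("top","scene"):
    i=camera_info(n); p,d=camera(n); cv2.imwrite(f"pics/{n}0.png",p); np.savez(n+"0.npz",p=p,d=d); print(n,i)
E
```

```text
{'time_s': 0.0, 'qpos': array([-1.25058794e+00,  3.00430172e-01,  1.52157567e+00, -1.38865406e-05,
        1.32070105e+00, -6.66188978e-02]), 'joint_vel': array([ 0.00042329, -0.00081868,  0.0006116 ,  0.00011048, -0.00018211,
       -0.00129813]), 'tau': array([-1.23394613e-03, -5.31811130e+01, -3.52735198e+01,  7.07580778e-02,
        2.44371418e-02, -1.32050814e-04]), 'ee_pos': array([ 0.20739572, -0.50913395,  0.21891106]), 'eef_rot': array([-1.62534417,  1.56968201,  1.90307921]), 'force': array([-0.35981131,  0.27274391,  0.29334722]), 'moment': array([-0.01395209, -0.03275558,  0.0029974 ]), 'grip_width': 0.09418180375270777}
top {'fx': 517.7087167695471, 'fy': 517.7087167695471, 'cx': 319.68230993980023, 'cy': 227.94421667730052, 'k1': -0.019437785135519296, 'extrinsics': array([[ 0.01389244, -0.98907194,  0.14677771,  0.38083264],
       [-0.99975871, -0.01124205,  0.01887136,  0.02335563],
       [-0.01701505, -0.14700447, -0.98898947,  0.92770685],
       [ 0.        ,  0.        ,  0.        ,  1.        ]])}
scene {'fx': 501.1891874884739, 'fy': 501.1891874884739, 'cx': 322.8713994438518, 'cy': 238.45301036227073, 'k1': -0.009042474513408899, 'extrinsics': array([[ 0.87537823,  0.3259183 , -0.35705773,  0.84883604],
       [ 0.48311709, -0.61669365,  0.62151976, -0.53678439],
       [-0.01763057, -0.71656556, -0.6972969 ,  0.72364847],
       [ 0.        ,  0.        ,  0.        ,  1.        ]])}
```

View pics/top0.png

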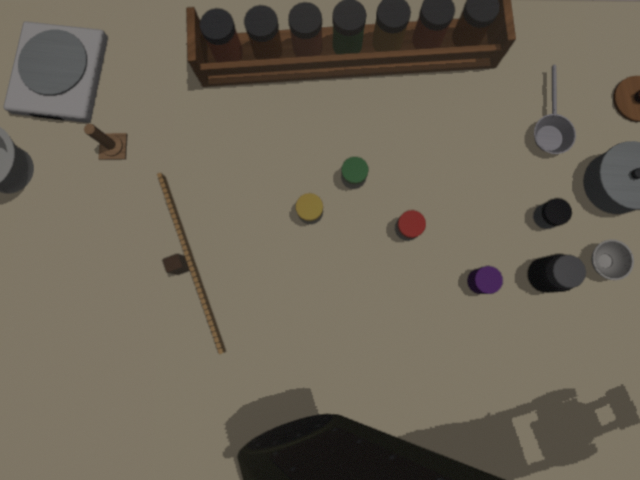

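View pics/scene0.png

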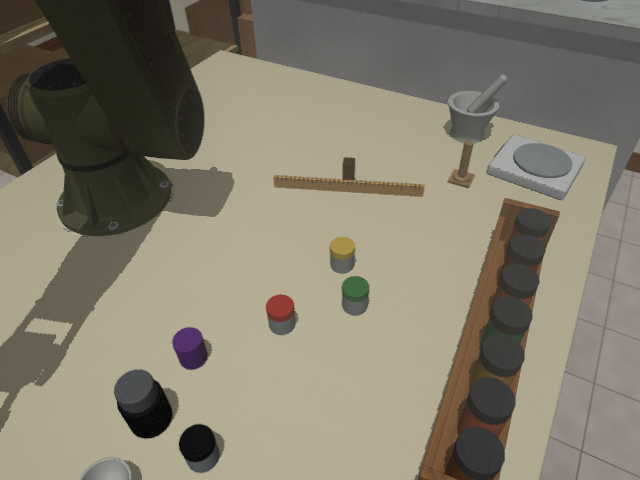

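The top view shows the ruler from (161,175) to (221,352) with its grip at (176,264). The lids are at green (355,172), yellow (309,207) and red (411,224), and the purple look-alike is at (487,280).

```bash
cat >> h.py <<'E'
def tins(p,info,z=0.055):
    hsv=cv2.cvtColor(p,cv2.COLOR_BGR2HSV); out={}
    for n,(a,b) in dict(red=(172,8),yellow=(18,32),green=(45,80),purple=(125,150)).items():
        h=hsv[...,0]; m=((h>=a)&(h<=b)) if a<b else ((h>=a)|(h<=b))
        m=(m&(hsv[...,1]>130)&(hsv[...,2]>40)).astype(np.uint8)
        m=cv2.morphologyEx(m,cv2.MORPH_OPEN,np.ones((3,3)))
        k,l,s,c=cv2.connectedComponentsWithStats(m)
        for j in range(1,k):
            if s[j,4]>150: 
                P=plane(info,*c[j],z); out.setdefault(n,[]).append((c[j].round(1).tolist(),s[j].tolist(),P.round(4).tolist()))
    return out
E
python3 - <<'E'
from h import *
for n in("top","scene"):
    f=np.load(n+"0.npz"); i=camera_info(n); 
    for k,v in tins(f["p"],i).items():
        for x in v: print(n,k,*x)
    P=cloud(i,f["d"])
    for nm,lo,hi in(("blade",.022,.036),("griptop",.060,.075)):
        roi=(P[...,2]>lo)&(P[...,2]<hi)&(f["d"]>0)&(P[...,1]>.17)&(P[...,1]<.36)&(P[...,0]>.13)&(P[...,0]<.57)
        q=P[roi]
        if len(q)<5: print(nm,len(q)); continue
        (c,s,a)=cv2.minAreaRect(q[:,:2].astype(np.float32)*1000); print(n,nm,len(q),c,s,a,q.mean(0),np.median(q[:,2]))
i=camera_info("top")
for u,v in((161,175),(221,352)): print(plane(i,u,v,.03))
P=cloud(i,np.load("top0.npz")["d"]); print("rack front",plane(i,200,83,.0),plane(i,505,68,0.), P[70,300:310:5])
E
```

```text
top red [411.2, 223.7] [398, 211, 27, 27, 570] [0.5194, -0.1157, 0.055]
top yellow [308.8, 206.6] [296, 194, 26, 26, 525] [0.5471, 0.0592, 0.055]
top purple [487.4, 280.0] [474, 268, 27, 25, 505] [0.4255, -0.2419, 0.055]
top blade 956 (428.48736572265625, 273.0068054199219) (294.24432373046875, 35.537559509277344) 21.772241592407227 [0.43084353 0.25992385 0.02888816] 0.0291423263061642
top griptop 300 (447.8465576171875, 287.04510498046875) (26.805553436279297, 30.609203338623047) 22.485244750976562 [0.44702698 0.28577183 0.06868304] 0.06919941999833573
scene red [279.5, 307.5] [266, 295, 28, 27, 571] [0.5224, -0.1203, 0.055]
scene yellow [342.2, 246.5] [331, 237, 23, 21, 367] [0.5491, 0.0573, 0.055]
scene purple [183.8, 342.6] [173, 332, 23, 20, 334] [0.4257, -0.2515, 0.055]
scene blade 745 (432.62359619140625, 260.2735900878906) (296.6842041015625, 15.162235260009766) 22.02273941040039 [0.43365419 0.25899851 0.0290757 ] 0.02986409023869785
scene griptop 140 (446.3812255859375, 284.5110778808594) (25.423969268798828, 32.46945571899414) 21.952983856201172 [0.44798507 0.28068582 0.06936092] 0.07091710364376086
[0.60682683 0.32646886 0.03      ]
[0.29878808 0.20543196 0.03      ]
rack front [ 7.94844429e-01  2.72778525e-01 -1.11022302e-16] [ 0.82899751 -0.30599792  0.        ] [[0.81555628 0.08188018 0.01338783]
 [0.81510748 0.0724396  0.01443775]]
```

```bash
python3 - <<'E'
import cv2
a=cv2.imread("pics/top0.png")[160:370,130:270]; cv2.imwrite("pics/c1.png",cv2.resize(a,None,fx=2.8,fy=2.8,interpolation=cv2.INTER_CUBIC)*1)
E
```

```text
(no output)
```

View pics/c1.png

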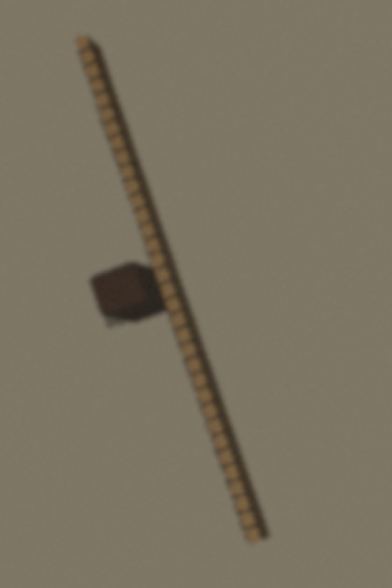

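```bash
cat >> h.py <<'E'
from scipy.spatial.transform import Rotation as Ro
def go(tgt,ang):
    "shift in tool mm and spin to bring TCP to tgt with tool y axis at world angle ang (deg, mod 180)"
    o=get_obs(); R=Ro.from_euler("xyz",o["eef_rot"]).as_matrix()
    d=R.T@(np.array(tgt)-o["ee_pos"])*1000
    a=np.degrees(np.arctan2(R[1,1],R[0,1])); s=-((ang-a+90)%180-90)
    print("t",round(o["time_s"],2),"pos",o["ee_pos"].round(4),"ytool",round(a,1),"toolx",R[:,0].round(3),"q1,6",o["qpos"][[0,5]].round(2),"| shift",d.round(1),"spin",round(np.radians(s),3),"F",o["force"].round(1),"w",round(o["grip_width"],4))
E
python3 - <<'E'
from h import *
f=np.load("top0.npz");i=camera_info("top"); print(cv2.cvtColor(f["p"],cv2.COLOR_BGR2HSV)[172,355],plane(i,355,172,.055),plane(camera_info("scene"),355.5,288,.055))
go([.4465,.2845,.20],21.6)
go([.4465,.2845,.045],21.6)
E
```

```text
[61 91 81] [ 0.60892992 -0.01976452  0.055     ] [ 0.61603906 -0.02223179  0.055     ]
t 0.1 pos [ 0.2074 -0.5092  0.2189] ytool -67.8 toolx [-0.     0.001 -1.   ] q1,6 [-1.25 -0.07] | shift [  19.6 -644.8 -520.8] spin -1.561 F [-0.5 -0.2  0.3] w 0.0941
t 0.1 pos [ 0.2074 -0.5092  0.2189] ytool -67.8 toolx [-0.     0.001 -1.   ] q1,6 [-1.25 -0.07] | shift [ 174.6 -644.7 -520.8] spin -1.561 F [-0.5 -0.2  0.3] w 0.0941
```

```bash
python3 -m handwheel '[[[0,-25,-40],-0.14,-1],[[0,-50,-80],-0.28,-1],[[0,-75,-120],-0.42,-1],[[0,-100,-160],-0.56,-1],[[0,-120,-200],-0.7,-1]]' 20; python3 -c "
from h import *
go([.50,-.05,.20],-5);go([.4465,.2845,.20],21.6)"
```

```text
time_s: 0.6
ee_pos: [0.3479, -0.3207, 0.219]
eef_rot: [-2.305, 1.57, 1.929]
force: [1.7, -0.3, 0.3]
grip_width: 0.0941
t 0.6 pos [ 0.3479 -0.3207  0.219 ] ytool -27.4 toolx [-0.     0.001 -1.   ] q1,6 [-0.82 -0.34] | shift [  19.3   10.4 -310.3] spin -0.391 F [ 1.7 -0.3  0.3] w 0.0941
t 0.6 pos [ 0.3479 -0.3207  0.219 ] ytool -27.4 toolx [-0.     0.001 -1.   ] q1,6 [-0.82 -0.34] | shift [  19.7 -191.1 -582.6] spin -0.855 F [ 1.7 -0.3  0.3] w 0.0941
```

```bash
python3 -m handwheel '[[[0,0,-45],-0.1,-1],[[0,0,-90],-0.2,-1],[[0,0,-135],-0.3,-1],[[0,0,-180],-0.4,-1],[[0,0,-225],-0.4,-1]]'; python3 -c "
from h import *
go([.4465,.2845,.20],21.6)"
```

```text
time_s: 1.1
ee_pos: [0.4519, -0.1191, 0.2192]
eef_rot: [-2.599, 1.57, 2.039]
force: [0.8, 0.5, 0.7]
grip_width: 0.0941
t 1.1 pos [ 0.4519 -0.1191  0.2192] ytool -4.3 toolx [-0.001  0.001 -1.   ] q1,6 [-0.34 -0.26] | shift [  19.6  -35.6 -402.1] spin -0.452 F [0.8 0.5 0.7] w 0.0941
```

```bash
python3 -m handwheel '[[[0,-5,-45],-0.1,-1],[[0,-10,-90],-0.2,-1],[[0,-15,-135],-0.3,-1],[[0,-18,-180],-0.4,-1],[[0,-20,-225],-0.45,-1]]'; python3 -c "
from h import *
go([.4465,.2845,.20],21.6)"
```

```text
time_s: 1.6
ee_pos: [0.4483, 0.1086, 0.2194]
eef_rot: [-3.002, 1.569, 2.09]
force: [1.0, -0.1, 0.1]
grip_width: 0.0939
t 1.6 pos [0.4483 0.1086 0.2194] ytool 21.7 toolx [-0.001  0.001 -1.   ] q1,6 [ 0.16 -0.22] | shift [  19.6   63.4 -164.1] spin 0.002 F [ 1.  -0.1  0.1] w 0.0939
```

```bash
python3 -m handwheel '[[[5,15,-41],0,-1],[[10,31,-82],0,-1],[[15,47,-123],0,-1],[[20,63,-164],0,-1],[[20,63,-164],0,-1]]'; python3 - <<'E'
from h import *
go([.4465,.2845,.045],21.6)
i=camera_info("wrist"); p,d=camera("wrist"); cv2.imwrite("pics/w1.png",p); P=cloud(i,d)
for lo,hi in((.022,.036),(.060,.076)):
    r=(P[...,2]>lo)&(P[...,2]<hi)&(d>0)&(P[...,1]>.15)&(P[...,1]<.42)&(P[...,0]>.2)&(P[...,0]<.7)
    q=P[r]; print(len(q), cv2.minAreaRect(q[:,:2].astype(np.float32)*1000) if len(q)>5 else 0)
E
```

```text
time_s: 2.1
ee_pos: [0.445, 0.2879, 0.1983]
eef_rot: [-2.299, 1.568, 2.796]
force: [0.1, -1.0, 0.1]
grip_width: 0.0942
t 2.1 pos [0.445  0.2879 0.1983] ytool 22.0 toolx [-0.002  0.001 -1.   ] q1,6 [0.5  0.12] | shift [153.3   0.4   3.9] spin 0.006 F [ 0.1 -1.   0.1] w 0.0942
4154 ((450.2586364746094, 282.63397216796875), (339.3984375, 39.055137634277344), 21.958765029907227)
1404 ((449.1311340332031, 287.116455078125), (25.479204177856445, 30.14846420288086), 22.202564239501953)
```

View pics/w1.png

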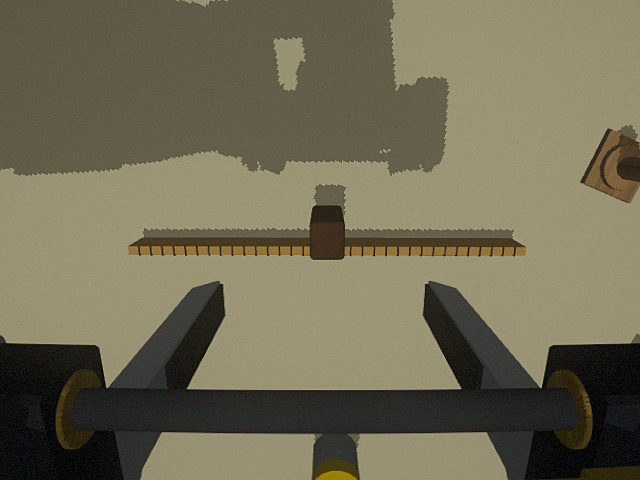

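The wrist view shows the ruler face-on, with its grip centred at about (327,232) between the fingers. The depth fit gives a grip of 25×30 mm and a blade of 339 mm, which matches the sizes given.

```bash
python3 -m handwheel '[[[35,3,3],0,-1],[[70,3,3],0,-1],[[105,3,3],0,-1],[[135,3,3],0,-1],[[153,3,3],0,-1]]' && python3 -c "
from h import *
go([.4485,.2865,.045],22)" && python3 -m handwheel '[[[0,0,0],0,1],[[0,0,0],0,1],[[0,0,0],0,1],[[0,0,0],0,1],[[0,0,0],0,1]]' 30;  python3 -c "
from h import *
go([.4485,.2865,.045],22)"
```

```text
time_s: 2.65
ee_pos: [0.4483, 0.2825, 0.0435]
eef_rot: [-1.705, 1.566, -2.894]
force: [-1.0, 0.4, 0.2]
grip_width: 0.0942
t 2.65 pos [0.4483 0.2825 0.0435] ytool 21.8 toolx [-0.004 -0.001 -1.   ] q1,6 [0.49 0.11] | shift [-1.5  1.6 -3.7] spin -0.003 F [-1.   0.4  0.2] w 0.0942
time_s: 3.15
ee_pos: [0.4487, 0.2826, 0.0443]
eef_rot: [-1.808, 1.568, -2.998]
force: [-0.4, 0.1, 0.3]
grip_width: 0.0581
t 3.15 pos [0.4487 0.2826 0.0443] ytool 21.8 toolx [-0.003 -0.    -1.   ] q1,6 [0.49 0.11] | shift [-0.7  1.3 -3.7] spin -0.003 F [-0.4  0.1  0.3] w 0.0581
```

```bash
python3 -m handwheel '[[[0,0,-3],0,1],[[0,0,-3],0,1],[[0,0,-3],0,1],[[0,0,-3],0,1],[[0,0,-3],0,1]]' 30 ; python3 -m handwheel '[[[0,0,0],0,1],[[0,0,0],0,1],[[0,0,0],0,1],[[0,0,0],0,1],[[0,0,0],0,1]]' 40;  python3 -c "
from h import *
go([.4485,.2865,.045],22)"
```

```text
time_s: 3.65
ee_pos: [0.4476, 0.2855, 0.0444]
eef_rot: [-1.843, 1.568, -3.033]
force: [-2.5, -0.0, 1.7]
grip_width: 0.0258
time_s: 4.15
ee_pos: [0.4476, 0.2855, 0.0445]
eef_rot: [-1.851, 1.568, -3.04]
force: [-1.4, -0.1, 1.7]
grip_width: 0.0255
t 4.15 pos [0.4476 0.2855 0.0445] ytool 21.8 toolx [-0.003 -0.    -1.   ] q1,6 [0.5  0.12] | shift [-0.5  1.2 -0.6] spin -0.003 F [-1.4 -0.1  1.7] w 0.0255
```

```bash
python3 -m handwheel '[[[-10,0,0],0,1],[[-30,0,0],0,1],[[-55,0,0],0,1],[[-80,0,0],0,1],[[-95,0,0],0,1]]' && python3 -m handwheel '[[[0,-10,20],-0.08,1],[[0,-20,50],-0.2,1],[[0,-35,80],-0.32,1],[[0,-48,110],-0.44,1],[[0,-60,135],-0.56,1]]';  python3 -c "
from h import *
go([.44,-.015,.14],90)"
```

```text
time_s: 4.65
ee_pos: [0.4482, 0.2856, 0.1419]
eef_rot: [-2.383, 1.569, 2.711]
force: [0.4, -0.2, -1.3]
grip_width: 0.0257
time_s: 5.15
ee_pos: [0.4424, 0.1365, 0.1423]
eef_rot: [-2.859, 1.569, 2.799]
force: [0.6, -0.4, -1.7]
grip_width: 0.0258
t 5.15 pos [0.4424 0.1365 0.1423] ytool 54.2 toolx [-0.001  0.    -1.   ] q1,6 [ 0.22 -0.73] | shift [   2.2 -124.3   86.7] spin -0.625 F [ 0.6 -0.4 -1.7] w 0.0258
```

```bash
python3 -m handwheel '[[[0,-25,17],-0.12,1],[[0,-50,35],-0.25,1],[[0,-75,52],-0.38,1],[[0,-100,70],-0.51,1],[[0,-124,87],-0.625,1]]' && python3 -m handwheel '[[[0,0,0],0,1],[[0,0,0],0,1],[[0,0,0],0,1],[[0,0,0],0,1],[[0,0,0],0,1]]';  python3 - <<'E'
from h import *
go([.44,-.015,.0445],90)
i=camera_info("top"); p,d=camera("top"); cv2.imwrite("pics/top1.png",p)
for k,v in tins(p,i).items(): print(k,v)
E
```

```text
time_s: 5.65
ee_pos: [0.4402, -0.0162, 0.1428]
eef_rot: [2.715, 1.57, 2.72]
force: [0.8, -0.6, -0.8]
grip_width: 0.0258
time_s: 6.15
ee_pos: [0.4402, -0.0156, 0.1428]
eef_rot: [2.729, 1.57, 2.735]
force: [1.3, 0.9, -1.1]
grip_width: 0.0261
t 6.15 pos [ 0.4402 -0.0156  0.1428] ytool 90.3 toolx [-0.001  0.    -1.   ] q1,6 [-0.12 -1.7 ] | shift [98.3  0.6 -0.1] spin 0.006 F [ 1.3  0.9 -1.1] w 0.0261
yellow [([307.2, 205.8], [296, 194, 25, 26, 446], [0.5485, 0.062, 0.055])]
purple [([487.2, 279.7], [474, 268, 27, 24, 495], [0.4259, -0.2417, 0.055])]
```

View pics/top1.png

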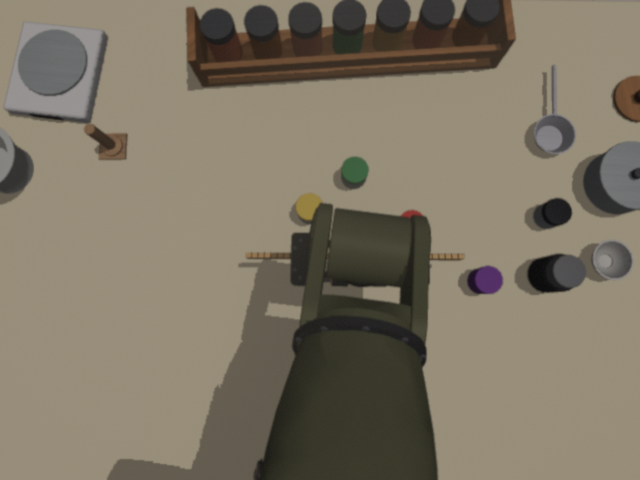

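The top view shows the ruler held level along row 256, columns 246–464. It is clear of the purple tin at (487,280), and the target tins haven't moved.

```bash
python3 -m handwheel '[[[20,0,0],0,1],[[45,0,0],0,1],[[70,0,0],0,1],[[88,0,0],0,1],[[97,0,0],0,1]]' && python3 -m handwheel '[[[0,0,0],0,1],[[0,0,0],0,1],[[0,0,0],0,1],[[0,0,0],0,1],[[0,0,0],0,1]]';  python3 - <<'E'
from h import *
go([.44,-.015,.0445],90)
for n in("scene","wrist"):
    i=camera_info(n); p,d=camera(n); cv2.imwrite(f"pics/{n}2.png",p)
    P=cloud(i,d); r=(d>0)&(P[...,2]>.015)&(P[...,2]<.033)&(P[...,1]>-.195)&(P[...,1]<.165)&(P[...,0]>.42)&(P[...,0]<.485)
    q=P[r]; print(n,len(q),cv2.minAreaRect(q[:,:2].astype(np.float32)*1000),q.max(0))
    for k,v in tins(p,i).items(): print(n,k,v)
E
```

```text
time_s: 6.7
ee_pos: [0.4394, -0.0154, 0.0445]
eef_rot: [2.919, 1.568, 2.925]
force: [-0.5, 1.7, 1.8]
grip_width: 0.026
time_s: 7.2
ee_pos: [0.4396, -0.0154, 0.0448]
eef_rot: [2.896, 1.568, 2.902]
force: [-0.0, 0.4, -2.1]
grip_width: 0.0257
t 7.2 pos [ 0.4396 -0.0154  0.0448] ytool 90.3 toolx [-0.003  0.001 -1.   ] q1,6 [-0.12 -1.7 ] | shift [0.3 0.4 0.4] spin 0.006 F [-0.   0.4 -2.1] w 0.0257
scene 1090 ((441.455078125, -15.766693115234375), (38.772457122802734, 340.7841491699219), 0.31387418508529663) [0.4616592  0.15470736 0.03299784]
scene red [([279.6, 307.6], [266, 295, 28, 27, 580], [0.5226, -0.1205, 0.055])]
scene yellow [([342.0, 246.9], [331, 237, 23, 22, 388], [0.5492, 0.056, 0.055])]
scene purple [([184.7, 342.7], [173, 334, 27, 18, 347], [0.4271, -0.2509, 0.055])]
wrist 14503 ((444.09661865234375, -16.90814208984375), (39.819644927978516, 335.8118591308594), 0.2702549993991852) [0.46442314 0.15104385 0.03299636]
wrist red [([95.1, 456.9], [65, 430, 61, 50, 2552], [0.5117, -0.1224, 0.055])]
wrist yellow [([624.1, 312.6], [615, 301, 20, 21, 211], [0.4363, 0.1118, 0.055]), (
[... 388 characters left out ...]
, 0.0609, 0.055]), ([572.1, 321.2], [517, 302, 109, 38, 2609], [0.44, 0.0894, 0.055]), ([200.6, 327.6], [160, 306, 80, 35, 1622], [0.4433, -0.0662, 0.055]), ([46.5, 326.3], [20, 308, 58, 31, 1084], [0.4439, -0.1327, 0.055]), ([139.1, 331.1], [119, 318, 40, 22, 587], [0.4453, -0.0924, 0.055]), ([633.8, 329.8], [627, 319, 13, 19, 187], [0.4443, 0.118, 0.055]), ([107.9, 331.1], [99, 321, 19, 19, 290], [0.4456, -0.1059, 0.055]), ([88.6, 331.5], [79, 324, 19, 16, 251], [0.4459, -0.1144, 0.055]), ([248.5, 413.2], [242, 372, 17, 82, 688], [0.4851, -0.0482, 0.055]), ([398.9, 413.4], [389, 375, 17, 79, 660], [0.4848, 0.0186, 0.055]), ([463.9, 476.0], [394, 472, 133, 8, 873], [0.5205, 0.0519, 0.055])]
```

View pics/scene2.png

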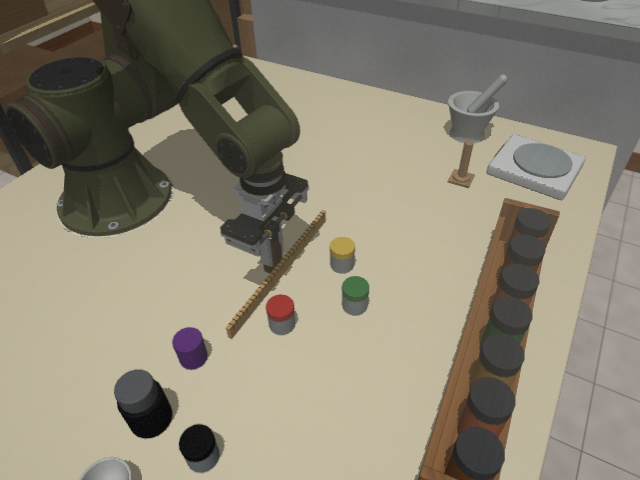

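The scene view shows the ruler upright on its edge, just short of the red tin at (280,307). The face is at x≈0.462, so I'll push along +x, which is tool z.

```bash
python3 -m handwheel '[[[-0.5,0,6],0,1],[[-0.5,0,12],0,1],[[-0.5,0,18],0,1],[[-0.5,0,23],0,1],[[-0.5,0,27],0,1]]' && python3 -m handwheel '[[[0,0,4],0,1],[[0,0,8],0,1],[[0,0,12],0,1],[[0,0,16],0,1],[[0,0,20],0,1]]' && python3 -m handwheel '[[[0,0,5],0,1],[[0,0,10],0,1],[[0,0,15],0,1],[[0,0,20],0,1],[[0,0,25],0,1]]';  python3 - <<'E'
from h import *
go([.585,-.015,.045],90)
i=camera_info("scene"); p,d=camera("scene"); cv2.imwrite(f"pics/scene3.png",p)
for k,v in tins(p,i).items(): print(k,v)
E
```

```text
time_s: 7.8
ee_pos: [0.467, -0.0152, 0.045]
eef_rot: [2.9, 1.568, 2.906]
force: [-0.4, -0.0, -1.3]
grip_width: 0.0259
time_s: 8.3
ee_pos: [0.4873, -0.0151, 0.0449]
eef_rot: [2.914, 1.568, 2.92]
force: [-0.3, -0.0, -0.8]
grip_width: 0.0255
time_s: 8.8
ee_pos: [0.5126, -0.015, 0.0448]
eef_rot: [2.932, 1.567, 2.938]
force: [-2.0, -1.0, -0.9]
grip_width: 0.0256
t 8.8 pos [ 0.5126 -0.015   0.0448] ytool 90.3 toolx [-0.003  0.001 -1.   ] q1,6 [-0.1  -1.68] | shift [-0.5 -0.5 72.4] spin 0.006 F [-2.  -1.  -0.9] w 0.0256
red [([298.6, 315.9], [285, 303, 28, 27, 611], [0.5596, -0.1203, 0.055])]
yellow [([346.0, 249.0], [334, 238, 25, 23, 441], [0.5584, 0.0546, 0.055])]
purple [([183.3, 343.1], [173, 334, 23, 18, 294], [0.4257, -0.2527, 0.055])]
```

```bash
python3 -m handwheel '[[[-0.3,0,5],0,1],[[-0.3,0,10],0,1],[[-0.3,0,15],0,1],[[-0.3,0,20],0,1],[[-0.3,0,25],0,1]]' && python3 -m handwheel '[[[0,0,5],0,1],[[0,0,10],0,1],[[0,0,15],0,1],[[0,0,20],0,1],[[0,0,25],0,1]]' && python3 -m handwheel '[[[0,0,4],0,1],[[0,0,8],0,1],[[0,0,11],0,1],[[0,0,14],0,1],[[0,0,16],0,1]]' && python3 -m handwheel '[[[0,0,1.5],0,1],[[0,0,3],0,1],[[0,0,4.5],0,1],[[0,0,6],0,1],[[0,0,7],0,1]]';  python3 - <<'E'
from h import *
go([.585,-.015,.0445],90)
i=camera_info("scene"); p,d=camera("scene"); cv2.imwrite(f"pics/scene4.png",p)
for k,v in tins(p,i).items(): print(k,v)
E
```

```text
time_s: 9.35
ee_pos: [0.5387, -0.0148, 0.0451]
eef_rot: [2.886, 1.568, 2.892]
force: [-1.4, 0.4, -0.9]
grip_width: 0.0258
time_s: 9.85
ee_pos: [0.5641, -0.0147, 0.045]
eef_rot: [2.887, 1.568, 2.893]
force: [-2.0, 0.5, -0.4]
grip_width: 0.0258
time_s: 10.35
ee_pos: [0.5802, -0.0146, 0.0449]
eef_rot: [2.91, 1.568, 2.916]
force: [-2.0, -0.5, 0.4]
grip_width: 0.0256
time_s: 10.85
ee_pos: [0.5873, -0.0145, 0.0449]
eef_rot: [2.903, 1.568, 2.909]
force: [-2.1, -0.1, -0.4]
grip_width: 0.0258
t 10.85 pos [ 0.5873 -0.0145  0.0449] ytool 90.3 toolx [-0.003  0.001 -1.   ] q1,6 [-0.09 -1.66] | shift [ 0.4 -0.5 -2.3] spin 0.006 F [-2.1 -0.1 -0.4] w 0.0258
red [([338.5, 333.2], [325, 319, 28, 29, 660], [0.6337, -0.1196, 0.055])]
yellow [([382.5, 262.5], [371, 251, 25, 24, 477], [0.6326, 0.0549, 0.055])]
purple [([183.4, 343.4], [173, 335, 24, 17, 283], [0.4262, -0.253, 0.055])]
```

View pics/scene4.png

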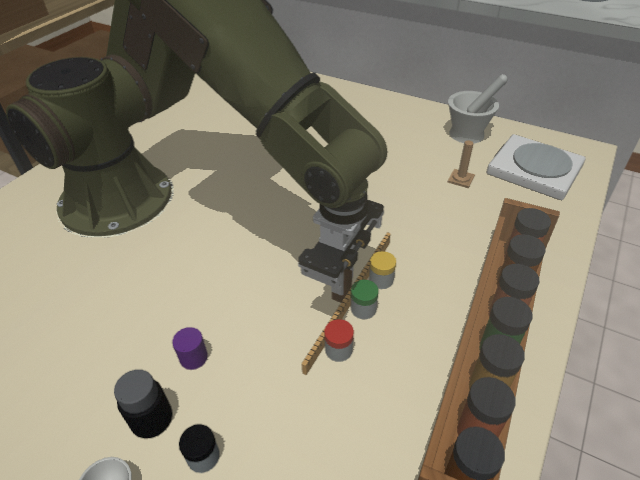

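```bash
sed -i 's/hsv\[...,1\]>130)/hsv[...,1]>(70 if n=="green" else 130))/' h.py; python3 - <<'E'
from h import *
i=camera_info("scene"); print(tins(cv2.imread("pics/scene4.png"),i)["green"])
E
python3 -m handwheel '[[[0.4,0,0.3],0,1],[[0.7,0,0.5],0,1],[[0.7,0,0.5],0,1],[[0.7,0,0.5],0,1],[[0.7,0,0.5],0,1]]'
```

```text
[([364.2, 292.0], [351, 280, 27, 26, 562], [0.6333, -0.0233, 0.055])]
time_s: 11.4
ee_pos: [0.5879, -0.0145, 0.0442]
eef_rot: [2.884, 1.568, 2.89]
force: [-1.5, 0.3, -1.1]
grip_width: 0.026
```

The scene view shows red (338,333), green (364,292) and yellow (382,262) upright in one line along the blade. Their x values are 0.6337, 0.6333 and 0.6326, so I'll set the ruler down and release.

```bash
python3 -m handwheel '[[[0.3,0,0],0,1],[[0.6,0,0],0,1],[[0.6,0,0],0,1],[[0.6,0,0],0,1],[[0.6,0,0],0,1]]' && python3 -m handwheel '[[[0,0,0],0,0.3],[[0,0,0],0,0.2],[[0,0,0],0,0.1],[[0,0,0],0,0],[[0,0,0],0,-0.1]]' && python3 -m handwheel '[[[0,0,0],0,-0.1],[[0,0,0],0,-0.1],[[0,0,0],0,-0.1],[[0,0,0],0,-0.1],[[0,0,0],0,-0.1]]'
```

```text
time_s: 11.9
ee_pos: [0.588, -0.0145, 0.044]
eef_rot: [2.885, 1.568, 2.891]
force: [-4.9, 0.2, 5.2]
grip_width: 0.0257
time_s: 12.4
ee_pos: [0.588, -0.0146, 0.044]
eef_rot: [2.872, 1.568, 2.878]
force: [0.1, -1.2, -0.3]
grip_width: 0.0505
time_s: 12.9
ee_pos: [0.588, -0.0145, 0.0439]
eef_rot: [2.883, 1.568, 2.888]
force: [0.3, 1.0, 0.2]
grip_width: 0.0521
```

```bash
python3 -m handwheel '[[[-10,0,0],0,-0.1],[[-30,0,0],0,-0.1],[[-60,0,0],0,-0.1],[[-95,0,0],0,-0.1],[[-130,0,0],0,-0.1]]' && python3 -m handwheel '[[[-10,0,-40],0,-0.1],[[-20,0,-80],0,-0.1],[[-20,0,-120],0,-0.1],[[-20,0,-160],0,-0.1],[[-20,0,-190],0,-0.1]]'; python3 - <<'E'
from h import *
go([.4,-.015,.19],90)
for n in("scene","top"):
    i=camera_info(n); p,d=camera(n); cv2.imwrite(f"pics/{n}5.png",p)
    for k,v in tins(p,i).items():
        if k!="yellow" or len(v)<4: print(n,k,v)
    P=cloud(i,d); r=(d>0)&(P[...,2]>.024)&(P[...,2]<.033)&(P[...,1]>-.2)&(P[...,1]<.17)&(P[...,0]>.58)&(P[...,0]<.613)
    q=P[r]; print(n,cv2.minAreaRect(q[:,:2].astype(np.float32)*1000))
a=cv2.resize(cv2.imread("pics/scene5.png")[200:400,270:470],(600,600)); cv2.imwrite("pics/c5.png",a)
a=cv2.resize(cv2.imread("pics/top5.png")[100:250,210:430],(792,540)); cv2.imwrite("pics/c6.png",a)
E
```

```text
time_s: 13.4
ee_pos: [0.5881, -0.0146, 0.1761]
eef_rot: [2.845, 1.569, 2.851]
force: [0.6, 1.0, 0.3]
grip_width: 0.0511
time_s: 13.9
ee_pos: [0.3962, -0.0156, 0.1971]
eef_rot: [2.738, 1.57, 2.743]
force: [-0.5, 0.2, 0.7]
grip_width: 0.0513
t 13.9 pos [ 0.3962 -0.0156  0.1971] ytool 90.3 toolx [-0.001  0.    -1.   ] q1,6 [-0.13 -1.71] | shift [7.1 0.6 3.8] spin 0.006 F [-0.5  0.2  0.7] w 0.0513
scene red [([338.9, 333.4], [325, 319, 29, 29, 660], [0.6344, -0.1196, 0.055])]
scene yellow [([383.0, 261.9], [371, 252, 25, 23, 425], [0.6328, 0.0568, 0.055])]
scene green [([364.6, 292.1], [352, 280, 26, 26, 558], [0.6339, -0.0232, 0.055])]
scene purple [([184.2, 342.9], [173, 333, 26, 19, 327], [0.4266, -0.2516, 0.055])]
scene ((595.1327514648438, -15.094161987304688), (338.9495849609375, 29.828861236572266), 89.61489868164062)
top red [([410.1, 160.0], [397, 148, 27, 25, 531], [0.6314, -0.1153, 0.055])]
top yellow [([309.6, 159.5], [297, 147, 26, 26, 512], [0.6305, 0.0592, 0.055])]
top green [([354.4, 159.7], [342, 147, 26, 26, 531], [0.6309, -0.0187, 0.055])]
top purple [([487.5, 279.9], [474, 268, 27, 25, 489], [0.4257, -0.2422, 0.055])]
top ((606.5255737304688, -13.841079711914062), (338.6670227050781, 12.701208114624023), 89.97496032714844)
```

View pics/c5.png

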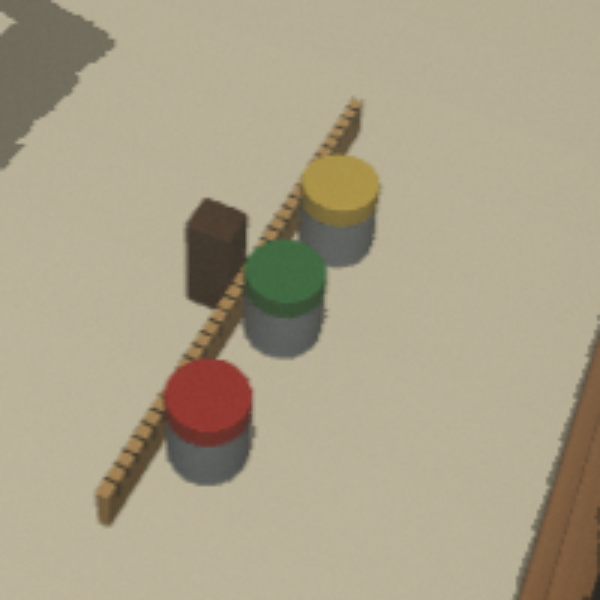

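View pics/c6.png

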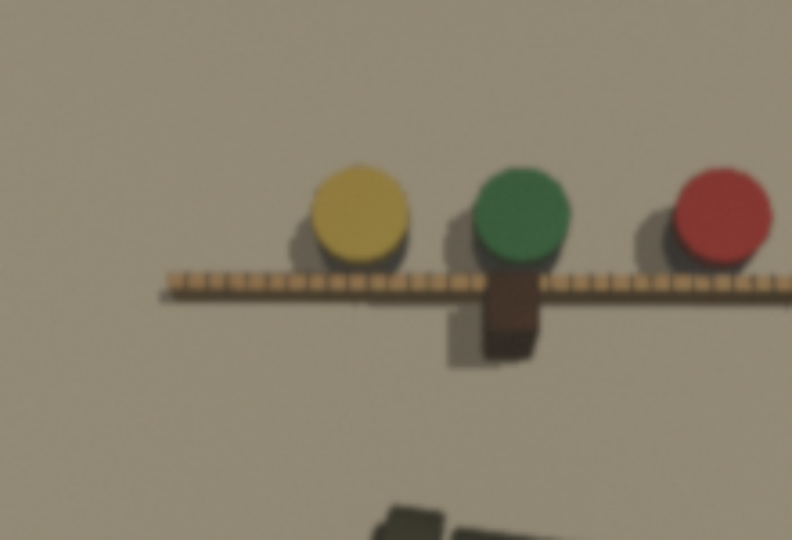

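Both views show the ruler standing free and the three tins upright and evenly touching its face. In the scene crop they are red (208,420), green (284,300) and yellow (338,210). In the top crop the lids are level at row 215. Handing in.

```bash
python3 -c "
from station import *
hand_in(); print(get_obs()['time_s'])"
```

```text
the job is handed in; nothing more can be done
the job is handed in; nothing more can be done
```

The red, green and yellow tins now stand upright in one straight line against the ruler. The ruler stands free along the row, with the gripper clear of it. I gripped the ruler by its block, carried it over to the robot side of the tins, and pushed about 150 mm towards the rack. Then I set it down, let go and backed the arm off. The job was handed in at about 14 s.

**Line:** the last pictures put the tin centres within about 2 mm of one line. Their x values are 0.634, 0.634 and 0.633 m in the scene view, and 0.631, 0.631 and 0.631 m in the top view.

**Contact:** by the arm's reading the ruler's face is at x ≈ 0.611 m, which puts it within 1–3 mm of the tin edges. I saw no gap at any of the three tins.

**Other checks:**
- **Forces:** readings at the end of each move stayed under about 7 N.
- **Purple tin:** it did not move.
- **Camera disagreement:** the two cameras differ by about 3 mm in x and 4 mm in y, a little more than the stated calibration, but they agree that the tins are in line.

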